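# Gauge a wrist adapter and pass it

## Task

One of the three wrist adapters is the right size: its flange goes down between the green go jaws of the gauge but stops on the red no-go jaws below them. Lower that adapter into the slot until it rests on the red jaws, then lift it out, stand it upright in the green-floored pass tray beside the slot and let go. Leave the two wrong-sized adapters standing where they are.

Things in the scene. Friction and masses are not known exactly. Their poses are not given: they have to be found in the camera images.
- adapter_a: Loose wrist adapter standing upright: bright aluminium flange 25 mm in diameter, 20 mm tall, and a black stem 18 mm in diameter rising 50 mm from its middle (70 mm in all; brass band near the top); about 150 g. Origin at the centre of its underside, z up. Too thin: it would fall through to the floor of the slot.
- adapter_b: Loose wrist adapter standing upright: bright aluminium flange 36 mm in diameter, 20 mm tall, and a black stem 18 mm in diameter rising 50 mm from its middle (70 mm in all; brass band near the top); about 150 g. Origin at the centre of its underside, z up. The right size.
- adapter_c: Loose wrist adapter standing upright: bright aluminium flange 44 mm in diameter, 20 mm tall, and a black stem 18 mm in diameter rising 50 mm from its middle (70 mm in all; brass band near the top); about 150 g. Origin at the centre of its underside, z up. Too thick: it would not enter the go jaws.
- gauge: Fixed plate, 130 (x) by 270 (y) by 8 mm; origin: centre of its underside, z up. Centred at y = -80: slot along x, 70 long, ends open. Upper green go jaws 39 apart across y, tops 38 above the table, bevelled 4; lower red no-go jaws 29 apart, flat tops at 22, where the right underside rests; 67 over all. Centred at y = +65: open white pass tray, 120 square, walls 5, rim at 30, green floor at 13 mm.

How it is judged:
On the way:
1. the right adapter has gone through the go jaws and rests upright on the no-go jaws (z of adapter_b in the frame of gauge between 0.017 and 0.027 m and x of adapter_b in the frame of gauge between -0.025 and 0.025 m and y of adapter_b in the frame of gauge between -0.09 and -0.07 m and angle between adapter_b's own z axis and vertical below 0.17 rad and contact force between adapter_b and gauge above 0.3 N), for 0.2 s.
At the end, for the whole second after the job is handed in: The 36 mm adapter stands in the pass tray: its underside on the tray floor (within 6 mm), within 45 mm of the tray's centre along each side, upright within 10 degrees and at rest; the other two adapters are within 20 mm of where they started and still upright within 10 degrees (x of adapter_b in the frame of gauge between -0.045 and 0.045 m and y of adapter_b in the frame of gauge between 0.02 and 0.11 m and z of adapter_b in the frame of gauge between 0.008 and 0.019 m and angle between each of adapter_b, adapter_a, adapter_c's own z axis and vertical below 0.17 rad and linear speed of adapter_b below 0.02 m/s and angular speed of adapter_b below 0.2 rad/s and distance of each of adapter_a, adapter_c from where it was at the start of the episode below 0.02 m); the robot touches nothing.
It fails at once if a wrong-sized adapter (adapter_a) was moved more than 20 mm or tipped (distance of adapter_a from where it was at the start of the episode above 0.02 m or angle between adapter_a's own z axis and vertical above 0.17 rad).
It fails at once if a wrong-sized adapter (adapter_c) was moved more than 20 mm or tipped (distance of adapter_c from where it was at the start of the episode above 0.02 m or angle between adapter_c's own z axis and vertical above 0.17 rad).
It also fails if it takes over 43 s, if anything falls off the work surface, if the arm or the gripper's body presses on something with over 40 N, if the wrist force passes 120 N, or if a joint passes its speed limit or range.

## Robot

A 6-joint arm with a two-finger parallel gripper is mounted at the origin on the work surface. World frame = base frame: x ahead of the robot, y to its left, z up, the work surface at z = 0. Lengths are in m, angles in rad, forces in N, time in s.
With the tool pointing down it reaches from about 0.375 to 0.9 m from the base axis. Payload 3.1 kg.
Tool frame: the origin (TCP) lies between the finger pads; the fingertips stand 19 mm ahead of it and the grasp point (between the pads) is the TCP; z points along the fingers, y is the direction in which the jaws open and shut (so a half turn about z gives the same grasp; the last joint's range is limited). The gripper opens to 87 mm and grips with 3 to 60 N. Pads are 19 mm wide; open, the fingers measure 117 mm over their backs; the gripper's body (75 mm by 190 mm) begins 51 mm behind the grasp point.
Start: joints at [0.952, 0.527, 1.433, -0, 1.181, -0.178], TCP at [0.267, 0.565, 0.242] pointing down, gripper open.
Joint ranges: [-3.08, 3.08], [-0.75, 2.2], [0.22, 2.44], [-1.43, 4.57], [0, 2.65], [-2.85, 2.85]. Speed limits (rad/s): [2.79, 2.79, 3.14, 3.14, 3.14, 3.14].

## Interface

Orientations are given as a unit quaternion [x, y, z, w].
In Python, from rig import robot gives the robot as it stands.
- The arm moves only by the tool apply_moves, never from a script. Its argument "series" is a list of rows, each a list of 7 numbers: the shift along the tool's x, y, z in cm, then the turn, a rotation vector about the tool's x, y, z in degrees, then the opening, from 0 (shut) to 1 (fully open). In form: [[dx, dy, dz, rx, ry, rz, grip], ...]. A call has 1 to 5 rows; each row is the pose to reach, as a shift and turn from the pose commanded when the call began, along the tool's axes at that moment; what a row does not reach only later rows make up. A row lasts 1/12 s, in which the tool goes at most 41.7 mm and 7.16 degrees, less where a joint would pass 70% of its speed; a pose out of reach is approached as far as the arm can. A call with a gripper value outside its range is refused whole. The fingers move at their own pace and stop on an object; "newtons" is the grip in N (left out, the last holds). Time passes only in rows, so rows that repeat a pose let the fingers close. It gives the time, the measured TCP pose, the force and the opening at its end, in the units of the state.
- robot.get_obs(): the state, without advancing time (a new reading comes with each control period).
- robot.camera(name): name is "scene" or "top"; returns the picture (400x640x3 uint8, red, green, blue); there is no depth.
- robot.camera_params(name): a dict with "mtx" (3x3 intrinsics, pixels), "origin" and "rotation" of the camera in the world. Camera axes: x right, y down, z forward; pixel columns grow to the right and rows downward; lengths in m; the calibration is good to about 2 mm. A picture is of the moment at which its call begins. camera_params takes no time and is no camera call.
- robot.hand_in(): hands the job in, once; it reports no verdict.
The state is a dict: "time": time; "q": joint angles; "joint_velocities": joint speeds; "joint_torque": joint torques, N m; "position": TCP position; "tool_rot": TCP orientation; "ft_force": force on the tool from outside, world axes, zero at the start; "moment": the same for the moment, N m; "grip_width": finger opening in m.
Only numpy, scipy, OpenCV 4.12 (cv2) and the standard library are available. Lean on these libraries where they do the work, as an engineer would, in place of code of your own. Each camera call takes 0.05 s, during which the arm holds its last target. There are 200 camera calls.

## Working session

There is one attempt and no reset: what is moved stays moved. The work goes in short steps, Python scripts to look and compute and a tool call to move; the robot and the scene stay as the last step left them, time stands still between calls to the robot, and variables do not carry over. Pictures are saved under pics/ and viewed, about 8 in all and at most 12, crops included, and the job is handed in when it is done.

Besides the shell and the picture viewer there is one more tool, called after ">>>" by a JSON object that holds its "name" and its "arguments". apply_moves: Moves the arm, as the interface text tells. Its arguments: {"type":"object","properties":{"series":{"type":"array"},"newtons":{"type":"number"}},"required":["series"]}

```bash
mkdir -p pics; python3 - <<'E'
from rig import robot
import cv2
for n in("top","scene"):
    im=robot.camera(n); cv2.imwrite(f"pics/{n}0.png",im[:,:,::-1])
    p=robot.camera_params(n); print(n,p)
print(robot.get_obs())
E
```

```text
top {'mtx': array([[447.45475873,   0.        , 318.10371293],
       [  0.        , 447.45475873, 201.87631395],
       [  0.        ,   0.        ,   1.        ]]), 'origin': array([ 0.39304854, -0.03702303,  0.76754932]), 'rotation': array([-0.70144764,  0.70712461, -0.04482779,  0.07704839])}
scene {'mtx': array([[437.53551822,   0.        , 308.24118255],
       [  0.        , 437.53551822, 206.25662082],
       [  0.        ,   0.        ,   1.        ]]), 'origin': array([ 0.85630535, -0.36410484,  0.61066781]), 'rotation': array([ 0.87619956,  0.35593113, -0.11608043, -0.30350072])}
{'time': 0.1, 'q': array([ 9.51480982e-01,  5.28394402e-01,  1.43373745e+00,  1.44046809e-05,
        1.18141109e+00, -1.78513970e-01]), 'joint_velocities': array([ 8.85393055e-05, -7.44632648e-04, -2.55396663e-03,  5.22867607e-04,
        8.11974772e-04, -5.59322702e-05]), 'joint_torque': array([-3.16864616e-04, -4.40983057e+01, -1.77151537e+01,  6.34827325e-02,
        5.34437061e-02, -4.51176606e-05]), 'position': array([0.26628523, 0.56476493, 0.24066811]), 'tool_rot': array([ 2.18623206e-01,  9.75808866e-01, -8.95996013e-04, -3.84903316e-04]), 'ft_force': array([ 0.02260297,  0.02497171, -0.15281133]), 'moment': array([-0.03305574,  0.00898756, -0.03899312]), 'grip_width': 0.0871877149779921}
```

View pics/top0.png

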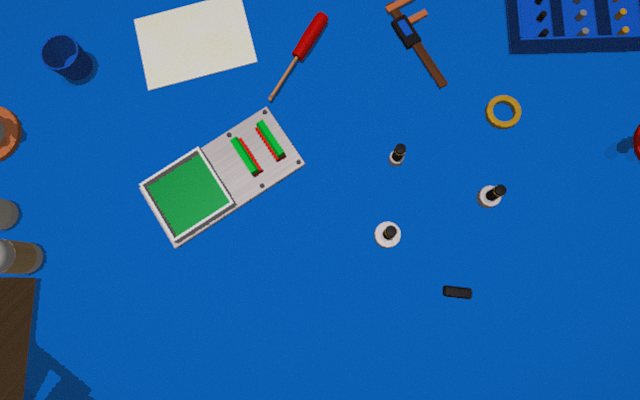

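View pics/scene0.png

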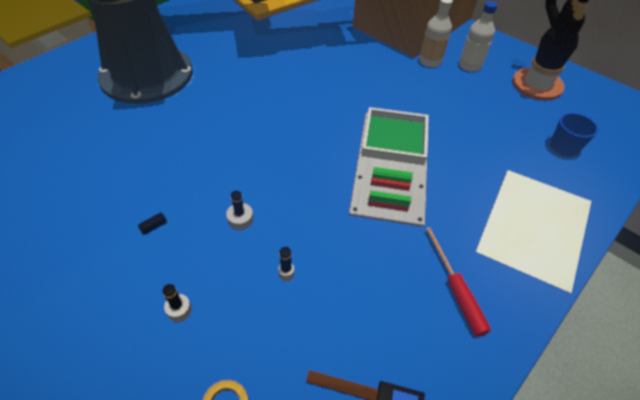

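```bash
cat > h.py <<'E'
import numpy as np,cv2
from scipy.spatial.transform import Rotation as R
def cast(p,uv,z):
    uv=np.atleast_2d(uv).astype(float)
    d=np.c_[uv,np.ones(len(uv))]@np.linalg.inv(p["mtx"]).T@R.from_quat(p["rotation"]).as_matrix().T
    o=p["origin"]; return (o+d*((z-o[2])/d[:,2])[:,None])[:,:2]
def blobs(m,lo=20):
    n,l,s,c=cv2.connectedComponentsWithStats(m.astype(np.uint8))
    return [(s[i],c[i],np.argwhere(l==i)[:,::-1]) for i in range(1,n) if s[i,4]>lo]
def green(im):
    r,g,b=[im[:,:,i].astype(int) for i in range(3)]
    return (g>90)&(g>2*r)&(g>1.8*b)
def light(im): return (im.min(2)>105)
E
python3 - <<'E'
from h import *
from rig import robot
for n in("top","scene"):
    im=cv2.imread(f"pics/{n}0.png")[:,:,::-1]; p=robot.camera_params(n)
    print(n)
    for s,c,px in blobs(green(im)):
        u,v=c
        ok=(140<u<310 and 90<v<250) if n=="top" else (340<u<440 and 100<v<220)
        if not ok: continue
        z=.013 if s[4]>800 else .038
        w=cast(p,px,z).astype(np.float32)
        print("green",s,c.round(),z,cv2.minAreaRect(w))
    for s,c,px in blobs(light(im)):
        if s[4]>800: continue
        ct=cv2.convexHull(px.astype(np.int32))
        for z in(.02,):
            h=cast(p,ct[:,0],z).astype(np.float32)
            print("light",s,c.round(1),cv2.minEnclosingCircle(h))
        if n=="top" : print(px.min(0),px.max(0))
E
```

```text
top
green [257 120  27  36 285] [270. 138.] 0.038 ((0.6329032778739929, 0.07916465401649475), (0.06953936815261841, 0.012724345549941063), 32.97919464111328)
green [230 137  28  36 295] [243. 155.] 0.038 ((0.6040294766426086, 0.12299545109272003), (0.06965631246566772, 0.012724978849291801), 33.64178466796875)
green [ 148  155   81   80 3431] [188. 194.] 0.013 ((0.5416885018348694, 0.22501824796199799), (0.10228344798088074, 0.10601271688938141), 33.14763641357422)
light [581  10   6   5  25] [583.2  12. ] ((0.8609410524368286, -0.47644659876823425), 0.005140083841979504)
[581  10] [586  14]
light [583  28   6   5  26] [585.2  30.1] ((0.8279735445976257, -0.47735396027565), 0.004679959267377853)
[583  28] [588  32]
light [389 151  14  13  52] [393.6 158.8] ((0.6001596450805664, -0.13630187511444092), 0.012193753384053707)
[389 151] [402 163]
light [479 185  23  22 226] [488.  196.6] ((0.530844509601593, -0.29061010479927063), 0.018339894711971283)
[479 185] [501 206]
light [374 221  27  27 415] [386.6 234.6] ((0.4680863618850708, -0.11813206970691681), 0.02227514609694481)
[374 221] 
[... 971 characters left out ...]
7093455791473, 0.06158120185136795), 0.011521979235112667)
light [99 68  8  4 25] [102.2  69.8] ((-0.055960334837436676, -0.0714975893497467), 0.010947692207992077)
light [226 203  27  21 320] [239.3 214.5] ((0.4685170650482178, -0.11960719525814056), 0.02263437770307064)
light [426 227  28  47  98] [440.3 248.9] ((0.7519478797912598, 0.05684248358011246), 0.04506630077958107)
light [280 265  14  11  62] [287.9 271.8] ((0.604195773601532, -0.1393248289823532), 0.012209980748593807)
light [164 294  26  23 291] [177.6 307.1] ((0.5319048166275024, -0.2923206686973572), 0.01838548853993416)
light [203 380  25  20  31] [213.2 386.6] ((0.6642275452613831, -0.326843798160553), 0.018278568983078003)
```

```bash
cat >> h.py <<'E'
def delta(x,y,z,yaw=-57):
    "shift (cm) and turn (deg) in tool axes to TCP at x,y,z pointing down, tool y at angle yaw"
    from rig import robot
    o=robot.get_obs(); Rt=R.from_quat(o["tool_rot"]); a=np.radians(yaw)
    ty=np.array([np.cos(a),np.sin(a),0]); tz=np.array([0,0,-1.]); tx=np.cross(ty,tz)
    d=Rt.inv().apply(np.array([x,y,z])-o["position"])*100
    t=(Rt.inv()*R.from_matrix(np.c_[tx,ty,tz])).as_rotvec(True)
    print("t",round(o["time"],2),"pos",o["position"].round(4),"d",d.round(2),"turn",t.round(1),"f",o["ft_force"].round(1),"w",round(o["grip_width"],4),"q6",round(o["q"][5],2))
E
python3 -c "
from h import *
delta(.531,-.2915,.16)"
```

```text
t 0.1 pos [0.2663 0.5648 0.2407] d [-60.48 -66.13   8.17] turn [-1.000e-01  1.000e-01  1.217e+02] f [ 0.   0.  -0.2] w 0.0872 q6 -0.18
```

>>> {"name": "apply_moves", "arguments": {"series": [[-2.7,-2.9,0.4,0,0,6,1],[-5.4,-5.8,0.8,0,0,12,1],[-8.1,-8.7,1.2,0,0,18,1],[-10.8,-11.6,1.6,0,0,24,1],[-13.5,-14.5,2.0,0,0,30,1]]}}

```text
time: 0.52
position: [0.3266, 0.3747, 0.2211]
tool_rot: [0.466, 0.885, -0.0, -0.0]
ft_force: [0.4, 0.3, 0.1]
grip_width: 0.0869
```

```bash
python3 -c "
from h import *
delta(.531,-.2915,.16)"
```

```text
t 0.52 pos [0.3266 0.3747 0.2211] d [-66.48 -20.89   6.13] turn [-0.   0.  91.5] f [0.4 0.3 0.1] w 0.0869 q6 0.03
```

>>> {"name": "apply_moves", "arguments": {"series": [[-3.8,-1.2,0.3,0,0,6,1],[-7.6,-2.4,0.6,0,0,12,1],[-11.4,-3.6,0.9,0,0,18,1],[-15.2,-4.8,1.2,0,0,24,1],[-19,-6,1.5,0,0,30,1]]}}

```text
time: 0.93
position: [0.3858, 0.1844, 0.2064]
tool_rot: [0.679, 0.734, -0.0, -0.0]
ft_force: [0.0, -0.5, 0.7]
grip_width: 0.0874
```

>>> {"name": "apply_moves", "arguments": {"series": [[-3.8,0.9,0.3,0,0,6,1],[-7.6,1.8,0.6,0,0,12,1],[-11.4,2.7,0.9,0,0,18,1],[-15.2,3.6,1.2,0,0,24,1],[-19,4.5,1.5,0,0,30,1]]}}

```text
time: 1.35
position: [0.4464, -0.0014, 0.1913]
tool_rot: [0.846, 0.533, -0.0, -0.0]
ft_force: [0.5, 0.4, -0.5]
grip_width: 0.0869
```

```bash
python3 -c "
from h import *
delta(.531,-.2915,.16)"
```

```text
t 1.35 pos [ 0.4464 -0.0014  0.1913] d [-22.52  20.16   3.12] turn [-0.   0.  31.4] f [ 0.5  0.4 -0.5] w 0.0869 q6 0.19
```

>>> {"name": "apply_moves", "arguments": {"series": [[-2.8,2.5,0.4,0,0,6.3,1],[-5.6,5,0.8,0,0,12.6,1],[-8.4,7.5,1.2,0,0,18.8,1],[-11.2,10,1.6,0,0,25.1,1],[-14,12.5,2.0,0,0,31.4,1]]}}

```text
time: 1.77
position: [0.4996, -0.1812, 0.171]
tool_rot: [0.959, 0.284, -0.0, -0.0]
ft_force: [1.4, 0.3, 0.3]
grip_width: 0.0868
```

>>> {"name": "apply_moves", "arguments": {"series": [[-1,3.4,0.4,0,0,0,1],[-2,6.8,0.8,0,0,0,1],[-3,9.7,1.1,0,0,0,1],[-3.3,10.9,1.1,0,0,0,1],[-3.3,10.9,1.1,0,0,0,1]]}}

```text
time: 2.18
position: [0.5328, -0.2917, 0.1601]
tool_rot: [0.958, 0.285, 0.0, 0.001]
ft_force: [-0.3, -0.3, -0.2]
grip_width: 0.087
```

```bash
python3 - <<'E'
from h import *
from rig import robot
for n in("top","scene"):
    im=robot.camera(n); cv2.imwrite(f"pics/{n}1.png",im[:,:,::-1])
a=cv2.imread("pics/top1.png")[110:290,380:620];b=cv2.imread("pics/scene1.png")[170:350,60:300]
cv2.imwrite("pics/c1.png",cv2.resize(np.vstack([a,b]),None,fx=1.6,fy=1.6))
delta(.531,-.2915,.16)
E
```

```text
t 2.28 pos [ 0.5312 -0.2873  0.16  ] d [-0.25  0.34  0.  ] turn [-0.2  0.   0.3] f [-0.5 -0.1  0.2] w 0.0871 q6 0.31
```

View pics/c1.png

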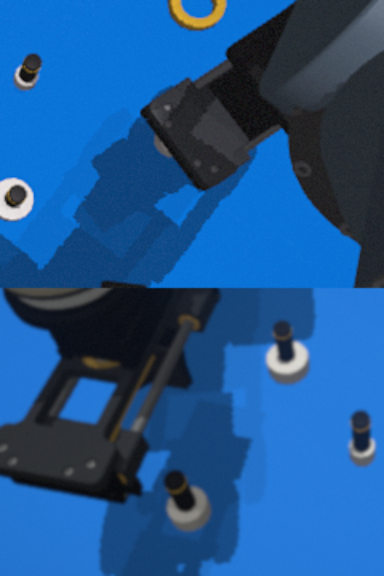

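>>> {"name": "apply_moves", "arguments": {"series": [[-0.2,0.3,0,0,0,0,1],[-0.2,0.3,2.5,0,0,0,1],[-0.2,0.3,5,0,0,0,1],[-0.2,0.3,5,0,0,0,1],[-0.2,0.3,5,0,0,0,1]]}}

```text
time: 2.7
position: [0.531, -0.2899, 0.1099]
tool_rot: [0.958, 0.288, -0.001, -0.002]
ft_force: [-0.9, 0.7, 0.5]
grip_width: 0.087
```

```bash
python3 - <<'E'
from h import *
from rig import robot
delta(.531,-.2915,.055)
im=robot.camera("scene"); cv2.imwrite("pics/s2.png",cv2.resize(im[170:350,60:300,::-1],None,fx=2,fy=2))
delta(.531,-.2915,.055)
E
```

```text
t 2.7 pos [ 0.531  -0.2899  0.1099] d [-0.08  0.16  5.49] turn [-0.2  0.1  0.4] f [-0.9  0.7  0.5] w 0.087 q6 0.3
t 2.75 pos [ 0.532  -0.2909  0.111 ] d [-0.11 -0.    5.6 ] turn [-0.   0.   0.4] f [-0.1 -0.6 -0.2] w 0.0868 q6 0.3
```

View pics/s2.png

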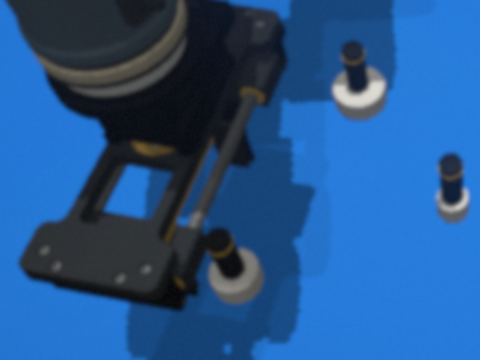

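>>> {"name": "apply_moves", "arguments": {"series": [[-0.1,0.1,1.5,0,0,0,1],[-0.1,0.1,3,0,0,0,1],[-0.1,0.1,4.5,0,0,0,1],[-0.1,0.1,5.6,0,0,0,1],[-0.1,0.1,5.6,0,0,0,1]]}}

```text
time: 3.17
position: [0.5312, -0.2928, 0.0539]
tool_rot: [0.958, 0.287, -0.001, -0.001]
ft_force: [-0.0, 0.1, -0.6]
grip_width: 0.0871
```

>>> {"name": "apply_moves", "arguments": {"series": [[0,0,0,0,0,0,0],[0,0,0,0,0,0,0],[0,0,0,0,0,0,0],[0,0,0,0,0,0,0],[0,0,0,0,0,0,0]], "newtons": 25}}

```text
time: 3.58
position: [0.5321, -0.2939, 0.0553]
tool_rot: [0.958, 0.287, 0.0, 0.001]
ft_force: [0.6, 0.3, -0.3]
grip_width: 0.0615
```

```bash
python3 - <<'E'
from h import *
delta(.531,-.2915,.055)
E
```

```text
t 3.58 pos [ 0.5321 -0.2939  0.0553] d [ 0.04 -0.26  0.03] turn [ 0.1 -0.   0.3] f [ 0.6  0.3 -0.3] w 0.0615 q6 0.3
```

Fingers close slowly (~60 mm/s); continue.

>>> {"name": "apply_moves", "arguments": {"series": [[0,0,0,0,0,0,0],[0,0,0,0,0,0,0],[0,0,0,0,0,0,0],[0,0,0,0,0,0,0],[0,0,0,0,0,0,0]]}}

```text
time: 4.0
position: [0.5317, -0.2936, 0.0545]
tool_rot: [0.958, 0.287, -0.0, -0.0]
ft_force: [0.4, -0.5, -0.5]
grip_width: 0.0282
```

>>> {"name": "apply_moves", "arguments": {"series": [[0,0,0,0,0,0,0],[0,0,0,0,0,0,0],[0,0,0,0,0,0,0],[0,0,0,0,0,0,0],[0,0,0,0,0,0,0]]}}

```text
time: 4.42
position: [0.5316, -0.2935, 0.0544]
tool_rot: [0.958, 0.287, -0.0, -0.0]
ft_force: [-0.1, -0.1, -1.8]
grip_width: 0.0173
```

>>> {"name": "apply_moves", "arguments": {"series": [[0,0,-1,0,0,0,0],[0,0,-3,0,0,0,0],[0,0,-6,0,0,0,0],[0,0,-9,0,0,0,0],[0,0,-9.5,0,0,0,0]]}}

```text
time: 4.83
position: [0.5344, -0.2956, 0.1553]
tool_rot: [0.958, 0.287, 0.003, 0.004]
ft_force: [1.1, -0.5, -0.9]
grip_width: 0.0172
```

```bash
python3 - <<'E'
from h import *
from rig import robot
for n in("top","scene"):
    im=robot.camera(n); cv2.imwrite(f"pics/{n}3.png",im[:,:,::-1])
a=cv2.imread("pics/top3.png")[110:290,380:620];b=cv2.imread("pics/scene3.png")[170:350,60:300]
cv2.imwrite("pics/c3.png",cv2.resize(np.hstack([a,b]),None,fx=1.6,fy=1.6))
delta(.62,.099,.15)
E
```

```text
t 4.93 pos [ 0.5329 -0.2944  0.152 ] d [ 28.91 -28.07   0.11] turn [ 0.3 -0.1  0.3] f [ 0.3 -0.2 -1. ] w 0.0173 q6 0.3
```

View pics/c3.png

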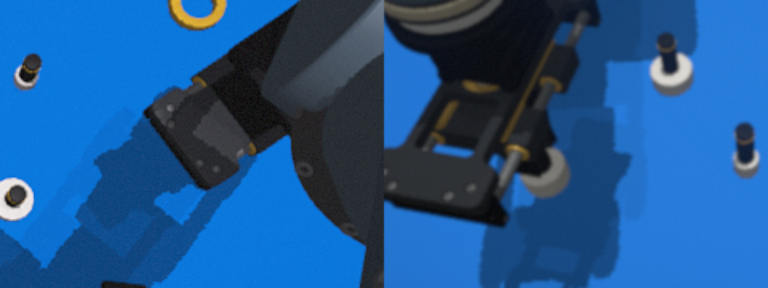

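>>> {"name": "apply_moves", "arguments": {"series": [[1.5,-1.4,-0.5,0,0,0,0],[4,-3.8,-1,0,0,0,0],[6.6,-6.4,-1.5,0,0,0,0],[9.2,-9,-1.5,0,0,0,0],[11.8,-11.5,-1.5,0,0,0,0]]}}

```text
time: 5.35
position: [0.5659, -0.1308, 0.1631]
tool_rot: [0.958, 0.286, -0.001, -0.001]
ft_force: [0.1, 0.0, -1.3]
grip_width: 0.0172
```

>>> {"name": "apply_moves", "arguments": {"series": [[2.6,-2.5,0,0,0,0,0],[5.2,-5,0,0,0,0,0],[7.8,-7.5,0,0,0,0,0],[10.4,-10,0,0,0,0,0],[13,-12.5,0,0,0,0,0]]}}

```text
time: 5.77
position: [0.6057, 0.0451, 0.1626]
tool_rot: [0.958, 0.287, -0.002, -0.001]
ft_force: [0.6, -1.1, -1.4]
grip_width: 0.0172
```

```bash
python3 - <<'E'
from h import *
delta(.62,.099,.15)
E
```

```text
t 5.77 pos [0.6057 0.0451 0.1626] d [ 4.16 -3.71  1.26] turn [-0.1  0.2  0.3] f [ 0.6 -1.1 -1.4] w 0.0172 q6 0.88
```

>>> {"name": "apply_moves", "arguments": {"series": [[2,-1.8,0.3,0,0,0,0],[3.8,-3.4,1.2,0,0,0,0],[4.1,-3.7,2.5,0,0,0,0],[4.1,-3.7,4,0,0,0,0],[4.1,-3.7,4.8,0,0,0,0]]}}

```text
time: 6.18
position: [0.6184, 0.097, 0.113]
tool_rot: [0.958, 0.288, -0.003, -0.001]
ft_force: [-0.8, 0.4, -1.8]
grip_width: 0.0171
```

>>> {"name": "apply_moves", "arguments": {"series": [[0,0,0,0,0,0,0],[0,0,0,0,0,0,0]]}}

```text
time: 6.35
position: [0.6199, 0.0959, 0.1151]
tool_rot: [0.958, 0.286, -0.002, -0.0]
ft_force: [0.5, 0.1, -1.0]
grip_width: 0.0171
```

```bash
python3 - <<'E'
from h import *
from rig import robot
for n in("top","scene"):
    im=robot.camera(n); cv2.imwrite(f"pics/{n}4.png",im[:,:,::-1])
a=cv2.imread("pics/top4.png")[80:260,150:330];b=cv2.imread("pics/scene4.png")[100:240,320:460]
cv2.imwrite("pics/c4.png",np.hstack([cv2.resize(a,(400,400)),cv2.resize(b,(400,400),interpolation=2)]))
delta(.62,.099,.115);delta(.62,.099,.115)
E
```

```text
t 6.45 pos [0.6212 0.0958 0.1168] d [ 0.07 -0.33  0.18] turn [ 0.  -0.   0.3] f [ 0.2  0.9 -0.9] w 0.0171 q6 0.97
t 6.45 pos [0.6212 0.0958 0.1168] d [ 0.07 -0.33  0.18] turn [ 0.  -0.   0.3] f [ 0.2  0.9 -0.9] w 0.0171 q6 0.97
```

View pics/c4.png

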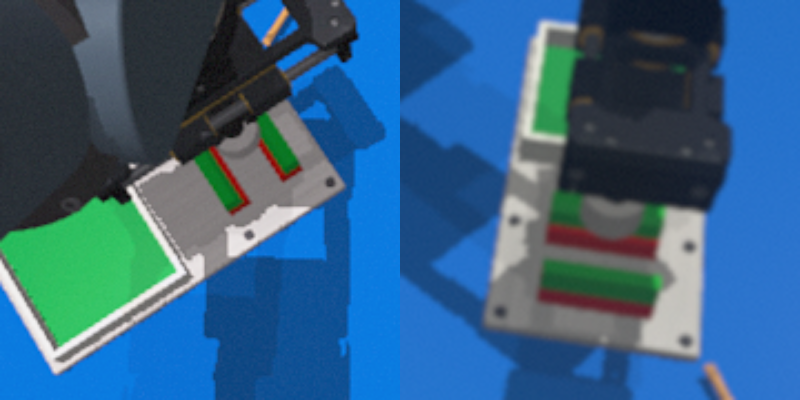

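```bash
cat >> h.py <<'E'
def proj(p,X):
    Rm=R.from_quat(p["rotation"]).as_matrix(); c=(np.atleast_2d(X)-p["origin"])@Rm
    q=c@p["mtx"].T; return q[:,:2]/q[:,2:]
def overlay(files,tcp,slot,out,boxes,ang=33):
    from rig import robot
    a=np.radians(ang); ex=np.array([np.cos(a),np.sin(a)]); ey=np.array([-ex[1],ex[0]]); t=np.linspace(0,2*np.pi,60)
    ims=[]
    for n,f,(u,v,w,h) in zip(("top","scene"),files,boxes):
        p=robot.camera_params(n); k=400//w
        im=cv2.resize(cv2.imread(f)[v:v+h,u:u+w],None,fx=k,fy=k,interpolation=cv2.INTER_CUBIC)
        L=lambda X,col:cv2.polylines(im,[((proj(p,X)-[u-.5,v-.5])*k).astype(np.int32)],True,col,1)
        for z in(tcp[2]-.055,tcp[2]-.035): L(np.c_[tcp[0]+.018*np.cos(t),tcp[1]+.018*np.sin(t),0*t+z],(0,255,255))
        for s in(-1,1):
            L([[*(slot+ex*i*.035+ey*s*j),.038] for i,j in((-1,.0235),(1,.0235),(1,.0335),(-1,.0335))],(255,0,255))
        ims.append(im)
    cv2.imwrite(out,np.hstack(ims))
E
python3 - <<'E'
from h import *
overlay(["pics/top4.png","pics/scene4.png"],np.array([.6205,.0958,.116]),np.array([.6185,.1011]),"pics/c5.png",[(220,90,80,100),(350,150,80,100)])
E
```

```text
(no output)
```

View pics/c5.png

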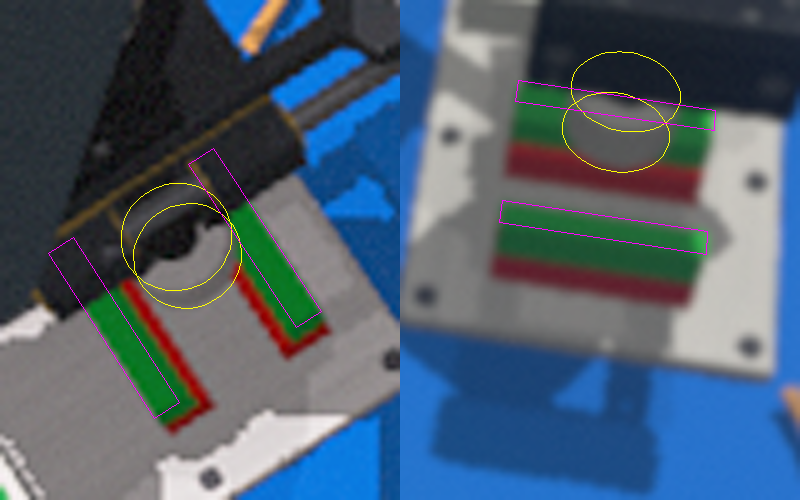

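>>> {"name": "apply_moves", "arguments": {"series": [[0.1,-0.45,0.5,0,0,0,0],[0.1,-0.45,1,0,0,0,0],[0.1,-0.45,1,0,0,0,0],[0.1,-0.45,1,0,0,0,0]]}}

```text
time: 6.78
position: [0.6189, 0.101, 0.1063]
tool_rot: [0.958, 0.287, -0.0, -0.0]
ft_force: [-0.6, -0.3, -1.5]
grip_width: 0.0173
```

```bash
python3 - <<'E'
from h import *
from rig import robot
P=[]
for n in("top","scene","top","top"):
    P.append(robot.get_obs()["position"])
    im=robot.camera(n)
    cv2.imwrite(f"pics/{n}6.png",im[:,:,::-1])
m=np.mean(P,0); print(np.round(P,4),m)
overlay(["pics/top6.png","pics/scene6.png"],m,np.array([.619,.1003]),"pics/c6.png",[(220,90,80,100),(350,150,80,100)])
E
```

```text
[[0.6189 0.101  0.1063]
 [0.6192 0.101  0.1066]
 [0.6194 0.101  0.1067]
 [0.6195 0.101  0.1068]] [0.61925125 0.10098477 0.10658541]
```

View pics/c6.png

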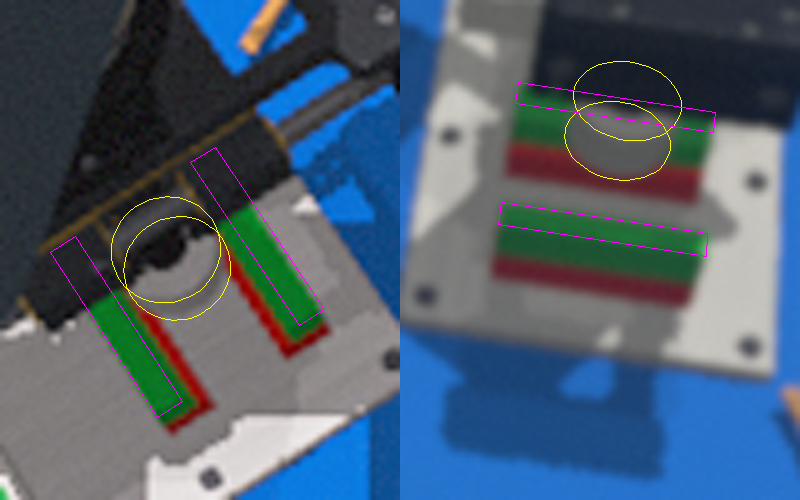

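>>> {"name": "apply_moves", "arguments": {"series": [[0,0,0.6,0,0,0,0],[0,0,1.2,0,0,0,0],[0,0,1.5,0,0,0,0],[0,0,1.7,0,0,0,0],[0,0,1.8,0,0,0,0]]}}

```text
time: 7.4
position: [0.6189, 0.101, 0.0878]
tool_rot: [0.958, 0.287, -0.001, -0.0]
ft_force: [0.5, 1.0, -1.3]
grip_width: 0.0174
```

>>> {"name": "apply_moves", "arguments": {"series": [[0,0,0.2,0,0,0,0],[0,0,0.4,0,0,0,0],[0,0,0.6,0,0,0,0],[0,0,0.7,0,0,0,0],[0,0,0.7,0,0,0,0]]}}

```text
time: 7.82
position: [0.6191, 0.101, 0.0813]
tool_rot: [0.958, 0.287, -0.0, -0.0]
ft_force: [-0.2, -0.2, -0.5]
grip_width: 0.017
```

No force: the flange is inside the go jaws. Now down to rest.

>>> {"name": "apply_moves", "arguments": {"series": [[0,0,0.2,0,0,0,0],[0,0,0.4,0,0,0,0],[0,0,0.5,0,0,0,0],[0,0,0.6,0,0,0,0],[0,0,0.6,0,0,0,0]]}}

```text
time: 8.23
position: [0.6193, 0.1011, 0.0762]
tool_rot: [0.958, 0.287, 0.0, -0.0]
ft_force: [-1.2, 0.9, 3.1]
grip_width: 0.0169
```

>>> {"name": "apply_moves", "arguments": {"series": [[0,0,0.1,0,0,0,0],[0,0,0.1,0,0,0,0],[0,0,0.1,0,0,0,0],[0,0,0.1,0,0,0,0],[0,0,0.1,0,0,0,0]]}}

```text
time: 8.65
position: [0.6195, 0.1013, 0.076]
tool_rot: [0.958, 0.287, 0.0, -0.0]
ft_force: [-2.4, 1.3, 7.2]
grip_width: 0.0173
```

```bash
python3 - <<'E'
from h import *
from rig import robot
for n in("top","scene"):
    cv2.imwrite(f"pics/{n}7.png",robot.camera(n)[:,:,::-1])
o=robot.get_obs();print(o["position"],o["ft_force"])
overlay(["pics/top7.png","pics/scene7.png"],o["position"],np.array([.619,.1003]),"pics/c7.png",[(220,90,80,100),(350,150,80,100)])
E
```

```text
[0.61947627 0.10135209 0.07599691] [-2.93855991  0.97804911  7.58020556]
```

View pics/c7.png

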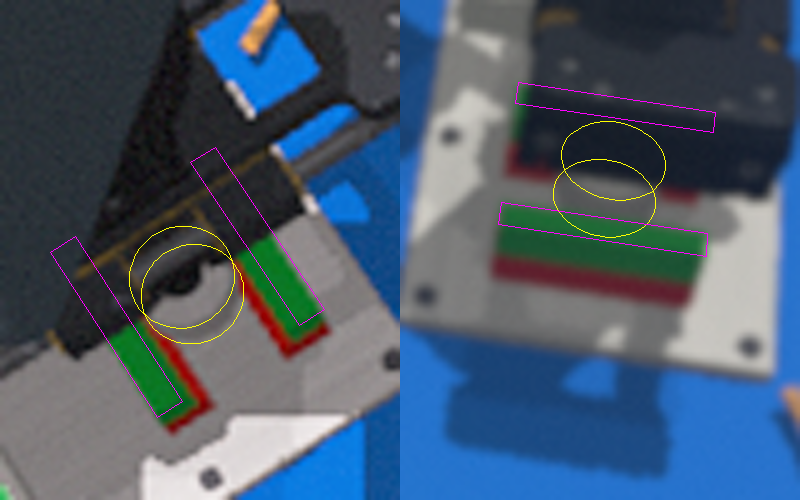

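>>> {"name": "apply_moves", "arguments": {"series": [[0,0,-1,0,0,0,0],[0,0,-2.5,0,0,0,0],[0,0,-4,0,0,0,0],[0,0,-5.5,0,0,0,0],[0,0,-6,0,0,0,0]]}}

```text
time: 9.17
position: [0.6208, 0.1009, 0.137]
tool_rot: [0.958, 0.287, 0.002, 0.001]
ft_force: [-0.1, -0.5, -1.5]
grip_width: 0.0172
```

>>> {"name": "apply_moves", "arguments": {"series": [[0,-2.5,0,0,0,0,0],[0,-6,0,0,0,0,0],[0,-9.5,0,0,0,0,0],[0,-12.5,0,0,0,0,0],[0,-14.5,0,0,0,0,0]]}}

```text
time: 9.58
position: [0.537, 0.224, 0.1341]
tool_rot: [0.958, 0.288, -0.001, -0.0]
ft_force: [0.1, -0.2, -2.2]
grip_width: 0.0176
```

```bash
python3 - <<'E'
from h import *
from rig import robot
robot.camera("top")
delta(.54,.222,.068)
E
```

```text
t 9.63 pos [0.5347 0.2264 0.134 ] d [0.22 0.68 6.6 ] turn [-0.2  0.2  0.5] f [-2.1  1.2 -2. ] w 0.0174 q6 1.19
```

>>> {"name": "apply_moves", "arguments": {"series": [[0.2,0.4,1,0,0,0,0],[0.2,0.4,2.5,0,0,0,0],[0.2,0.4,4,0,0,0,0],[0.2,0.4,5,0,0,0,0],[0.2,0.4,5.6,0,0,0,0]]}}

```text
time: 10.05
position: [0.5434, 0.2187, 0.0765]
tool_rot: [0.958, 0.286, -0.001, 0.0]
ft_force: [-0.8, 0.7, -1.2]
grip_width: 0.0175
```

>>> {"name": "apply_moves", "arguments": {"series": [[0,0,0.3,0,0,0,0],[0,0,0.6,0,0,0,0],[0,0,0.9,0,0,0,0],[0,0,1.1,0,0,0,0],[0,0,1.1,0,0,0,0]]}}

```text
time: 10.47
position: [0.5435, 0.2198, 0.0676]
tool_rot: [0.958, 0.287, 0.0, 0.0]
ft_force: [-0.9, 0.5, -1.4]
grip_width: 0.0169
```

>>> {"name": "apply_moves", "arguments": {"series": [[0,0,0.1,0,0,0,0],[0,0,0.15,0,0,0,0],[0,0,0.15,0,0,0,0]]}}

```text
time: 10.72
position: [0.5438, 0.2201, 0.0671]
tool_rot: [0.958, 0.287, 0.001, 0.0]
ft_force: [-1.0, -0.0, 4.9]
grip_width: 0.017
```

>>> {"name": "apply_moves", "arguments": {"series": [[0,0,0,0,0,0,0.6],[0,0,0,0,0,0,0.6],[0,0,0,0,0,0,0.6],[0,0,0,0,0,0,0.6],[0,0,0,0,0,0,0.6]]}}

```text
time: 11.13
position: [0.5435, 0.2198, 0.0659]
tool_rot: [0.958, 0.287, -0.0, 0.0]
ft_force: [-0.0, -0.2, -0.1]
grip_width: 0.0427
```

>>> {"name": "apply_moves", "arguments": {"series": [[0,0,0,0,0,0,0.6],[0,0,0,0,0,0,0.6],[0,0,-1,0,0,0,0.6],[0,0,-2.5,0,0,0,0.6],[0,0,-4.5,0,0,0,0.6]]}}

```text
time: 11.55
position: [0.5425, 0.2196, 0.1108]
tool_rot: [0.958, 0.287, -0.002, -0.0]
ft_force: [1.3, 0.3, 0.5]
grip_width: 0.0518
```

>>> {"name": "apply_moves", "arguments": {"series": [[0,0,-3,0,0,0,0.6],[0,0,-6,0,0,0,0.6],[-3,0,-9,0,0,0,0.6],[-6,0,-10,0,0,0,0.6],[-10,0,-10,0,0,0,0.6]]}}

```text
time: 11.97
position: [0.4632, 0.1653, 0.2151]
tool_rot: [0.958, 0.287, 0.006, 0.001]
ft_force: [1.0, -0.5, 0.0]
grip_width: 0.0522
```

```bash
python3 - <<'E'
from h import *
from rig import robot
for n in("top","scene"):
    im=robot.camera(n);cv2.imwrite(f"pics/{n}8.png",im[:,:,::-1])
    p=robot.camera_params(n)
    for s,c,px in blobs(light(im)):
        if 40<s[4]<800: print(n,s,cv2.minEnclosingCircle(cast(p,cv2.convexHull(px.astype(np.int32))[:,0],.02).astype(np.float32)))
a=cv2.imread("pics/top8.png");b=cv2.imread("pics/scene8.png")
cv2.imwrite("pics/c8.png",np.hstack([cv2.resize(a[80:380,100:520],(400,286)),cv2.resize(b[80:350,150:480],(400,286))]))
delta(.54,.222,.068)
E
```

```text
top [268  59  26  42  50] ((0.7470116019248962, 0.062350671738386154), 0.04410695657134056)
top [389 151  15  13  58] ((0.6004412174224854, -0.1369224637746811), 0.012260331772267818)
top [150 155  36  25 158] ((0.5896562933921814, 0.260312020778656), 0.03629077598452568)
top [216 207  22  15  68] ((0.5045116543769836, 0.15341416001319885), 0.021433591842651367)
top [374 221  27  27 436] ((0.4679531753063202, -0.11803899705410004), 0.022537291049957275)
top [172 230  29  19 124] ((0.4649370610713959, 0.22163547575473785), 0.02607113867998123)
scene [428  16  24  16 278] ((0.37209391593933105, 0.6360142230987549), 0.039036355912685394)
scene [471  20  24  16 294] ((0.46104761958122253, 0.6986821293830872), 0.04042775556445122)
scene [130  91  11   7  41] ((0.0712442398071289, -0.06746774911880493), 0.011456318199634552)
scene [388 125  20  14 136] ((0.5373299717903137, 0.2317214012145996), 0.019571540877223015)
scene [226 203  27  21 324] ((0.46874403953552246, -0.1197172999382019), 0.02282389998435974)
scene [426 227  28  47 113] ((0.7519478797912598, 0.05684248358011246), 0.04506630077958107)
scene [278 265  17  11  76] ((0.6024131178855896, -0.13929705321788788), 0.01260873582214117)
t 12.07 pos [0.4512 0.1629 0.211 ] d [ 1.081e+01 -1.000e-02  1.420e+01] turn [-0.2  0.6  0.3] f [-0.3  0.7 -0.5] w 0.0523 q6 1.1
```

View pics/c8.png

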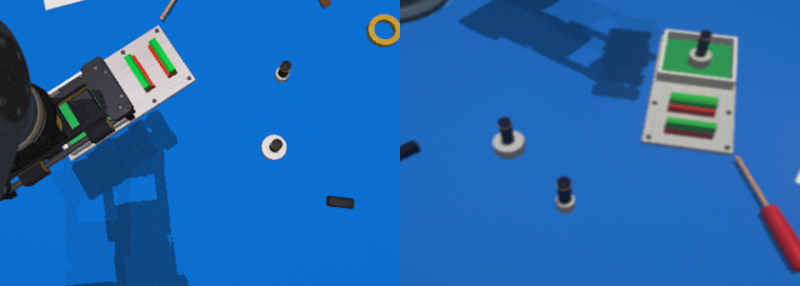

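```bash
python3 -c "
from rig import robot
print(robot.hand_in())"
```

```text
the job is handed in; nothing more can be done
None
```

I ran the 36 mm adapter through the gauge, stood it in the pass tray, released it and handed the job in at about 12 s; the hand-in gives no verdict.

- **Choosing the adapter:** I identified it by flange radius, which measured 18.3 mm in both cameras.
- **Gauge check:** It passed the green go jaws with no noticeable force. It then stopped on the red no-go jaws with its underside at about 21.5 mm and a net load of about 8 N, which I held for more than 0.4 s.
- **Pass tray:** The adapter met the tray floor with about 5 N, and I released it and withdrew the arm. The last scene picture shows it upright near the tray centre; in the top view the gripper hides it.
- **Other adapters:** The two wrong-sized adapters are upright. Their measured positions agree with the start to about 2 mm.
- **What disagreed:** The two cameras differed by up to 4.6 mm across the slot. I settled this by projecting the flange and jaw outlines onto a close view, which led to one 4.5 mm correction before lowering. TCP readings also varied by 1–4 mm for a moment after each move.

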